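# Switch off the curing lamp and empty the bead tray

## Task

The beads are cured: turn the lamp's knob fully anticlockwise, to its off stop. Then slide the bead tray out until all of it is clear of the lamp's front, leave it lying on the table and let go; then take it again, tip all four beads into the empty bin with the yellow labels, and put the empty tray back down flat on the table, right way up. Leave the bin standing and don't disturb the other things on the bench.

Things in the scene. Friction and masses are not known exactly. Their poses are not given: they have to be found in the camera images.
- lamp_knob (a joint): angle of the black knob on the lamp's roof: 0 = off, at its end stop fully anticlockwise (seen from above); it grows as the knob is turned clockwise, up to 2.8 rad. Turning it takes 0.03 N m; it stays where it is left
- lamp_knob_grip (a point): on the knob's vertical axis, 125 mm above the table, at grip height. The grip is an upright bar 42 mm long (x, turns with the knob), 14 mm thick (y), 32 mm tall, its top 7 mm above this point, on a 44 mm disc. A white line marks the pointer end of the bar (-x): when off it points at the red dot on the grey dial, towards the lamp's front
- lamp: white curing lamp fixed to the table: a tunnel-shaped hood 120 mm deep (x), 170 mm wide (y), 88 mm tall, open at front and back; inside 146 mm wide, 75 mm high, its floor the bare table. Origin: centre of its footprint; the front (-x) faces the robot. The knob stands on its roof, 20 mm in front of the origin
- lamp_front (a point): centre of the lamp's front edge, at table height; same axes as the lamp
- tray: loose aluminium scoop, 170 mm long (x), 62 mm wide (y); floor 4 mm, walls 26 mm high, 4 mm thick, at both sides and tail (+x), open mouth at -x. A blue handle block, 24 (x) by 20 (y) mm, top 58 mm above the underside, stands inside 67 mm behind the origin. Origin: centre of underside; 160 g. Tail and handle start under the hood, the mouth end sticks out: take it there across both walls
- tray_handle (a point): on the axis of the tray's blue handle block, 50 mm above the tray's underside (8 mm below the block's top)
- tray_mouth (a point): middle of the tray's open mouth edge, on the floor's upper face; same axes as the tray
- tray_tail (a point): middle of the tray's tail end (+x), at its underside
- bin: the empty clear bin with yellow labels: loose open box 150 mm (x) by 130 mm (y), 60 mm high (thin grey rim strip to 62 mm), walls and floor 4 mm. Origin: centre of its underside; about 400 g. It stands to the left or right of the lamp
- bin_in (a point): centre of the inner floor of that bin, 4 mm above its underside; same axes
- full_bin: bystander: the same kind of bin, with white labels and full of bare wooden balls, about 900 g, on the other side. Origin: centre of underside
- tin: bystander: round steel tin, 88 mm diameter, 60 mm tall. Origin: centre of underside
- hoop: bystander: flat wooden ring lying on the table, 110 mm outer diameter, 10 mm high. Origin: centre of underside
- brush: bystander: paint brush lying on the table, 200 mm long (x). Origin: under its middle
- paint_pink: bystander: pink paint bottle, 38 mm diameter, 110 mm tall, loose. Origin: centre of underside
- paint_blue: bystander: blue paint bottle, 38 mm diameter, 110 mm tall, loose. Origin: centre of underside
- paint_lime: bystander: lime green paint bottle, 38 mm diameter, 110 mm tall, loose. Origin: centre of underside
- bead0: red cube bead, 18 mm, loose in the tray, 12 g. Origin: centre of the face it starts on
- bead1: yellow disc bead, 21 mm diameter, 13 mm thick, loose in the tray, 12 g. Origin: centre of the face it starts on
- bead2: green cube bead, 18 mm, loose in the tray, 12 g. Origin: centre of the face it starts on
- bead3: orange disc bead, 21 mm diameter, 13 mm thick, loose in the tray, 12 g. Origin: centre of the face it starts on
Not all that is in view belongs to the job. Several things have the shape of the lamp; the one meant has the colours described above.

How it is judged:
By the outcome, as a careful person would: the job done as asked, in the order asked, and still so for the second after the job is handed in, with the robot touching nothing.
It also fails if it takes over 72 s, if anything falls off the work surface, if the arm or the gripper's body presses on something with over 40 N, if the wrist force passes 120 N, or if a joint passes its speed limit or range.

## Robot

A 7-joint arm with a two-finger parallel gripper is mounted at the origin on the work surface. World frame = base frame: x ahead of the robot, y to its left, z up, the work surface at z = 0. Lengths are in m, angles in rad, forces in N, time in s.
With the tool pointing down it reaches from about 0.425 to 1.025 m from the base axis. Payload 3.6 kg.
Tool frame: the origin (TCP) lies at the centre of the arm's flange, where the gripper is bolted on; the fingertips stand 173 mm ahead of it and the grasp point (between the pads) lies 155 mm ahead of it; z points along the fingers, y is the direction in which the jaws open and shut (so a half turn about z gives the same grasp; the last joint's range is limited). The gripper opens to 85 mm and grips with 20 to 120 N. Pads are 22 mm wide; open, the fingers measure 114 mm over their backs; the gripper's body (76 mm by 85 mm) begins 54 mm behind the grasp point. The pads swing forward as they close: fully open they stand 13 mm farther back than shut.
Start: joints at [1.014, 0.591, 0.048, 1.609, -0.033, 0.943, -0.034], TCP at [0.324, -0.649, 0.405] pointing down, gripper open.
Joint ranges: [-2.69, 2.69], [-0.47, 2.24], [-1.27, 1.36], [0.19, 2.51], [-1.53, 4.68], [0.08, 2.07], [-3.09, 3.09]. Speed limits (rad/s): [2.57, 2.57, 3.14, 3.14, 3.14, 3.14, 3.14].

## Interface

Orientations are given as a unit quaternion [x, y, z, w].
In Python, from plant import r gives the robot as it stands.
- The arm moves only by the tool jog_arm, never from a script. Its argument "increments" is a list of rows, each a list of 7 numbers: the shift along the world's x, y, z in mm, then the turn, a rotation vector about the world's x, y, z in degrees, then the closure, from 0 (fully open) to 1 (shut). A call has 1 to 12 rows; each row shifts and turns the commanded pose from where the row before left it; what a row does not reach is not made up. A row lasts 1/12 s, in which the tool goes at most 41.7 mm and 7.16 degrees, less where a joint would pass 70% of its speed; a pose out of reach is approached as far as the arm can. A call is refused whole if a number of a shift passes 41.7 or a number of a turn 7.16, either way. A call with a gripper value outside its range is refused whole. The fingers move at their own pace and stop on an object; "force" is the grip in N (left out, the last holds). Time passes only in rows, so rows that do not move let the fingers close. It gives the time, the measured TCP pose, the force and the opening at its end, in the units of the state.
- r.get_state(): the state, without advancing time (a new reading comes with each control period).
- r.snapshot(name): name is "scene" or "top" or "wrist"; returns (picture, depth): 384x512x3 uint8, red, green, blue; 384x512 float32, m along the optical axis (not along the pixel's ray), 0 where there is no reading.
- r.camera_model(name): a dict with "fx", "fy", "cx", "cy" (pixels), "R" (3x3) and "t" (3): a world point X has camera coordinates R X + t; the wrist camera has in their place "T_tool_cam" (4x4, takes a point from camera to tool coordinates, whose origin is the TCP and whose axes are the flange's). Camera axes: x right, y down, z forward; pixel columns grow to the right and rows downward; lengths in m; the calibration is good to about 2 mm. A picture is of the moment at which its call begins: read the wrist's pose just before it. camera_model takes no time and is no camera call.
- r.job_done(): hands the job in, once; it reports no verdict.
The state is a dict: "time_s": time; "joints": joint angles; "joint_vel": joint speeds; "joint_torque": joint torques, N m; "position": TCP position; "eef_rot": TCP orientation; "force": force on the tool from outside, world axes, zero at the start; "ft_torque": the same for the moment, N m; "opening": finger opening in m.
Only numpy, scipy, OpenCV 4.12 (cv2) and the standard library are available. Lean on these libraries where they do the work, as an engineer would, in place of code of your own. Each camera call takes 0.05 s, during which the arm holds its last target. There are 200 camera calls.

## Working session

There is one attempt and no reset: what is moved stays moved. The work goes in short steps, Python scripts to look and compute and a tool call to move; the robot and the scene stay as the last step left them, time stands still between calls to the robot, and variables do not carry over. Pictures are saved under pics/ and viewed, about 8 in all and at most 12, crops included, and the job is handed in when it is done.

Besides the shell and the picture viewer there is one more tool, called after "Request:" as name([rows], argument=value, ...), one row to a line, values as JSON. jog_arm: Moves the arm, as the interface text tells. Its arguments: {"type":"object","properties":{"increments":{"type":"array","items":{"type":"array","items":{"type":"number"}}},"force":{"type":"number"}},"required":["increments"]}

```bash
ls; mkdir -p pics; cat > h.py <<'E'
import numpy as np, cv2
from scipy.spatial.transform import Rotation as R
from plant import r
def snap(n):
    s=r.get_state(); im,d=r.snapshot(n); m=r.camera_model(n)
    if 'R' in m: Rw=np.array(m['R']).T; o=-Rw@np.array(m['t'])
    else:
        T=np.array(m['T_tool_cam']); Rt=R.from_quat(s['eef_rot']).as_matrix()
        Rw=Rt@T[:3,:3]; o=Rt@T[:3,3]+np.array(s['position'])
    return im,d,m,Rw,o
def pts(d,m,Rw,o):
    v,u=np.mgrid[:d.shape[0],:d.shape[1]]
    c=np.stack([(u-m['cx'])/m['fx']*d,(v-m['cy'])/m['fy']*d,d],-1)
    P=c@Rw.T+o; P[d<=0]=np.nan; return P
def ray(m,Rw,o,u,v,z):
    q=Rw@np.array([(u-m['cx'])/m['fx'],(v-m['cy'])/m['fy'],1]); return o+q*(z-o[2])/q[2]
def save(im,n): cv2.imwrite('pics/'+n+'.png',cv2.cvtColor(im,cv2.COLOR_RGB2BGR))
E
python3 - <<'E'
from h import *
for n in('scene','top'):
    im,d,m,Rw,o=snap(n); save(im,n); np.savez('/tmp/'+n,im=im,P=pts(d,m,Rw,o)); print(n,o,m['fx'],(d>0).mean())
E
```

```text
pics
scene [1.41087636 0.17508286 0.810248  ] 386.34500881465044 0.9959055582682291
top [0.32576505 0.05308281 1.13359624] 384.33754183620675 0.9959615071614584
```

View pics/top.png

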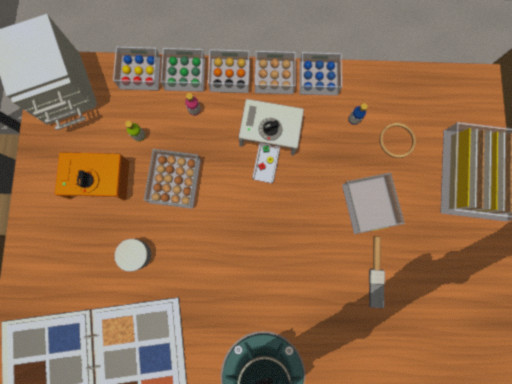

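View pics/scene.png

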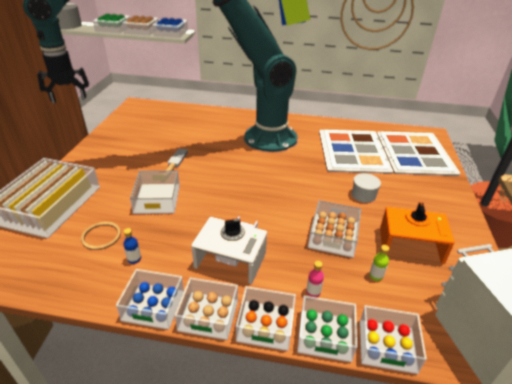

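```bash
python3 - <<'E'
from h import *
z=np.load('/tmp/top.npz'); im,P=z['im'],z['P']
X,Y,Z=P[...,0],P[...,1],P[...,2]
v,u=np.mgrid[:384,:512]
def rect(mask,n):
    p=P[mask][:,:2].astype(np.float32); print(n,len(p),cv2.minAreaRect(p*1000),'zmed',np.median(Z[mask]))
hsv=cv2.cvtColor(im,cv2.COLOR_RGB2HSV)
box=lambda a,b,c,d:(u>a)&(u<b)&(v>c)&(v<d)
rect(box(230,312,92,158)&(Z>.08)&(Z<.097),'lamp roof')
rect(box(230,312,92,158)&(Z>.117),'knob top')
rect(box(245,290,148,190)&(Z<.05)&(hsv[...,1]<90)&(Z>0.0),'tray')
rect(box(340,408,168,238)&(Z>.045)&(Z<.075),'bin rim')
rect(box(340,408,168,238)&(hsv[...,1]<70),'bin all')
print(np.nanmedian(Z[box(360,385,190,215)]))
for n,b in dict(hoop=(375,420,118,162),blue=(345,372,98,128),pink=(180,205,90,120),brush=(365,390,235,310),full=(142,205,148,212)).items():
    rect(box(*b)&(Z>(.005)),n)
c=cv2.resize(im[85:245,225:415],None,fx=4,fy=4,interpolation=cv2.INTER_CUBIC)[:600,:]; save(c[:,:],'crop1')
E
```

```text
lamp roof 2157 ((696.6812744140625, -8.726181030273438), (170.2322540283203, 120.75733947753906), 81.56809997558594) zmed 0.08998679845294855
knob top 97 ((676.740478515625, -5.157009124755859), (14.156618118286133, 40.11157989501953), 23.851009368896484) zmed 0.13257145268388015
tray 643 ((595.501708984375, 0.8987617492675781), (66.5365982055664, 106.16188049316406), 80.10089874267578) zmed 0.006482253570140983
bin rim 523 ((479.77056884765625, -308.5709533691406), (150.78814697265625, 133.33984375), 12.592970848083496) zmed 0.06152783578484411
bin all 2500 ((nan, nan), (0.0, 0.0), 0.0) zmed nan
0.005996817970291168
hoop 475 ((683.5653686523438, -404.22064208984375), (135.12269592285156, 138.23251342773438), 88.40728759765625) zmed 0.009912330689303861
blue 307 ((767.2344360351562, -285.4389343261719), (78.57310485839844, 89.17756652832031), 88.18321228027344) zmed 0.06273058277340149
pink 260 ((778.0921020507812, 224.77455139160156), (65.54365539550781, 92.72437286376953), 86.72742462158203) zmed 0.071441052198151
brush 873 ((285.0394287109375, -327.1055908203125), (68.33294677734375, 206.12937927246094), 87.61444854736328) zmed 0.01963675284762778
full 2570 ((541.2439575195312, 274.84429931640625), (188.68783569335938, 181.86573791503906), 2.4419143199920654) zmed 0.032653659357506304
```

View pics/crop1.png

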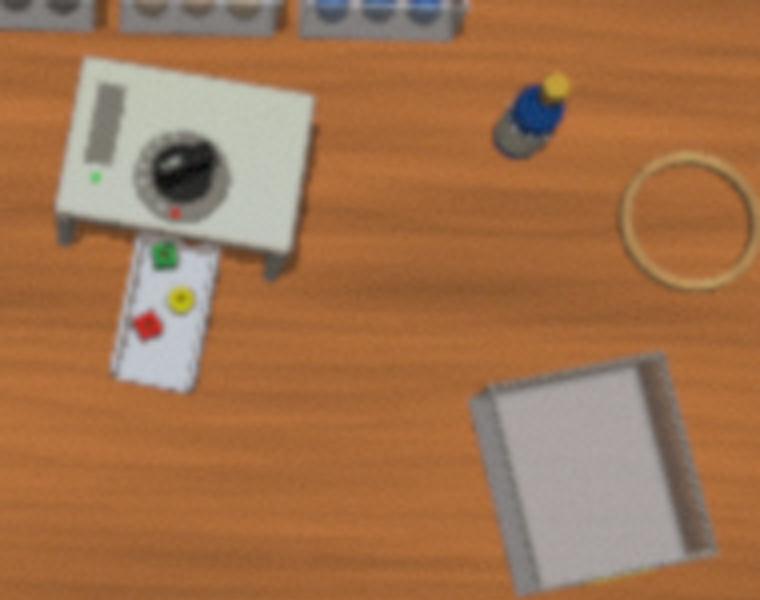

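```bash
python3 - <<'E'
from h import *
s=r.get_state(); print(s); print(R.from_quat(s['eef_rot']).as_matrix().round(3)); print(np.array(r.camera_model('wrist')['T_tool_cam']).round(3))
E
```

```text
{'time_s': 0.1, 'joints': array([ 1.01455932,  0.59203308,  0.04829243,  1.6097153 , -0.03330997,
        0.94268806, -0.03369425]), 'joint_vel': array([-0.00165013, -0.00309702,  0.00200619, -0.00499537,  0.0004928 ,
        0.00108329,  0.00150481]), 'joint_torque': array([ 4.77157431e-03, -5.50001049e+01,  1.55322466e+00, -1.98826057e+01,
        9.67798551e-03,  3.87023683e-03,  1.05677208e-05]), 'position': array([ 0.32349295, -0.64837942,  0.40364249]), 'eef_rot': array([ 9.73342730e-01,  2.29353200e-01, -2.82352281e-04, -9.79697264e-04]), 'force': array([-0.1793472 , -0.54747344,  0.45375513]), 'ft_torque': array([ 0.02426568,  0.07332355, -0.02870649]), 'opening': 0.08518572372968172}
[[ 0.895  0.446 -0.001]
 [ 0.446 -0.895  0.002]
 [-0.    -0.002 -1.   ]]
[[-0.001 -0.96  -0.281  0.072]
 [ 1.    -0.001 -0.     0.   ]
 [ 0.    -0.281  0.96   0.03 ]
 [ 0.     0.     0.     1.   ]]
```

Request:
jog_arm([
  [17.6, 32.2, 0, 0, 0, 4.37, 0],
  [17.6, 32.2, 0, 0, 0, 4.37, 0],
  [17.6, 32.2, 0, 0, 0, 4.37, 0],
  [17.6, 32.2, 0, 0, 0, 4.37, 0],
  [17.6, 32.2, 0, 0, 0, 4.37, 0],
  [17.6, 32.2, 0, 0, 0, 4.37, 0],
  [17.6, 32.2, 0, 0, 0, 4.37, 0],
  [17.6, 32.2, 0, 0, 0, 4.37, 0],
  [17.6, 32.2, 0, 0, 0, 4.37, 0],
  [17.6, 32.2, 0, 0, 0, 4.37, 0],
])

```text
time_s: 0.93
position: [0.5, -0.325, 0.4044]
eef_rot: [0.817, 0.577, -0.0, -0.0]
force: [0.1, -0.8, -0.7]
opening: 0.0853
```

Request:
jog_arm([
  [17.6, 32.2, 0, 0, 0, 4.37, 0],
  [17.6, 32.2, 0, 0, 0, 4.37, 0],
  [17.6, 32.2, 0, 0, 0, 4.37, 0],
  [17.6, 32.2, 0, 0, 0, 4.37, 0],
  [17.6, 32.2, 0, 0, 0, 4.37, 0],
  [17.6, 32.2, 0, 0, 0, 4.37, 0],
  [17.6, 32.2, 0, 0, 0, 4.37, 0],
  [17.6, 32.2, 0, 0, 0, 4.37, 0],
  [17.6, 32.2, 0, 0, 0, 4.37, 0],
  [17.6, 32.2, 0, 0, 0, 4.37, 0],
  [0, 0, 0, 0, 0, 0, 0],
  [0, 0, 0, 0, 0, 0, 0],
])

```text
time_s: 1.93
position: [0.6761, -0.0011, 0.4042]
eef_rot: [0.543, 0.84, 0.001, -0.001]
force: [-0.5, -0.8, -0.3]
opening: 0.0858
```

```bash
cat >> h.py <<'E'
def pose():
    s=r.get_state(); M=R.from_quat(s['eef_rot']).as_matrix(); g=np.array(s['position'])+.155*M[:,2]
    print('t',round(s['time_s'],2),'grasp',(g*1000).round(1),'jaw az',np.degrees(np.arctan2(M[1,1],M[0,1])).round(1),'toolz',M[:,2].round(3),'F',np.round(s['force'],1),'open',round(s['opening']*1000,1))
    print('j',np.round(s['joints'],2)); return s,g,M
def rect(P,mask,n):
    p=P[mask][:,:2].astype(np.float32); print(n,len(p),np.round(np.hstack([np.array(t).ravel() for t in cv2.minAreaRect(p*1000)]),1),'z',np.median(P[mask][:,2]).round(4))
E
python3 - <<'E'
from h import *
pose(); im,d,m,Rw,o=snap('wrist'); P=pts(d,m,Rw,o); Z=P[...,2]; save(im,'w1')
rect(P,(Z>.125)&(Z<.14),'knob'); rect(P,(Z>.08)&(Z<.098),'roof')
E
```

```text
t 1.93 grasp [676.1  -0.8 249.2] jaw az 24.2 toolz [-0.     0.002 -1.   ] F [-0.5 -0.8 -0.3] open 85.8
j [ 0.21  0.56 -0.41  1.71  0.26  0.93  0.12]
knob 992 [678.1  -5.4  13.5  41.2  24.4] z 0.1321
roof 23064 [698.2  -8.4 169.5 120.5  81.2] z 0.0885
```

View pics/w1.png

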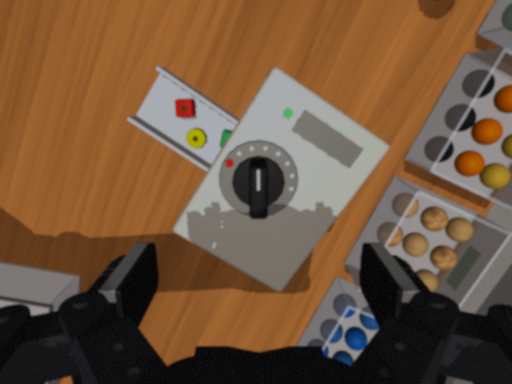

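Request:
jog_arm([
  [1.8, -4.6, -31, 0, 0, 0, 0],
  [0, 0, -31, 0, 0, 0, 0],
  [0, 0, -31, 0, 0, 0, 0],
  [0, 0, -31, 0, 0, 0, 0],
  [0, 0, 0, 0, 0, 0, 0.3],
  [0, 0, 0, 0, 0, 0, 0.6],
  [0, 0, 0, 0, 0, 0, 1],
  [0, 0, 0, 0, 0, 0, 1],
  [0, 0, 0, 0, 0, 0, 1],
  [0, 0, 0, 0, 0, 0, 1],
  [0, 0, 0, 0, 0, 0, 1],
  [0, 0, 0, 0, 0, 0, 1],
], force=30)

```text
time_s: 2.98
position: [0.6789, -0.0091, 0.283]
eef_rot: [0.545, 0.838, 0.001, 0.002]
force: [1.3, -0.1, 6.5]
opening: 0.0136
```

```bash
python3 -c "
from h import *
pose()"
```

```text
t 2.98 grasp [679.6  -9.1 128. ] jaw az 23.9 toolz [ 0.005  0.    -1.   ] F [ 1.3 -0.1  6.5] open 13.6
j [ 0.18  0.7  -0.35  1.79  0.34  0.71  0.06]
```

Request:
jog_arm([
  [0, 0, 0, 0, 0, 0, 0.6],
  [0, 0, 0, 0, 0, 0, 0.6],
  [-1, 3.6, 3, 0, 0, 0, 0.6],
  [0, 0, 0, 0, 0, 0, 0.6],
  [0, 0, 0, 0, 0, 0, 0.6],
  [0, 0, 0, 0, 0, 0, 0.6],
])

```text
time_s: 3.48
position: [0.6763, -0.0056, 0.2835]
eef_rot: [0.545, 0.838, -0.0, -0.0]
force: [0.2, 0.6, 0.2]
opening: 0.0339
```

```bash
python3 -c "
from h import *
pose()"
```

```text
t 3.48 grasp [676.2  -5.6 128.5] jaw az 23.9 toolz [-0.001 -0.    -1.   ] F [0.2 0.6 0.2] open 33.9
j [ 0.18  0.69 -0.35  1.79  0.34  0.72  0.06]
```

Request:
jog_arm([
  [1.5, 0, -1, 0, 0, 0, 1],
  [0, 0, 0, 0, 0, 0, 1],
  [0, 0, 0, 0, 0, 0, 1],
  [0, 0, 0, 0, 0, 0, 1],
  [0, 0, 0, 0, 0, 0, 1],
])

```text
time_s: 3.9
position: [0.6782, -0.0058, 0.2825]
eef_rot: [0.545, 0.838, 0.0, 0.0]
force: [1.2, 0.3, -2.9]
opening: 0.0133
```

Request:
jog_arm([
  [0, 0, 0, 0, 0, 6, 1],
  [0, 0, 0, 0, 0, 6, 1],
  [0, 0, 0, 0, 0, 6, 1],
  [0, 0, 0, 0, 0, 6, 1],
  [0, 0, 0, 0, 0, 6, 1],
  [0, 0, 0, 0, 0, 6, 1],
  [0, 0, 0, 0, 0, 6, 1],
  [0, 0, 0, 0, 0, 6, 1],
  [0, 0, 0, 0, 0, 6, 1],
  [0, 0, 0, 0, 0, 3, 1],
  [0, 0, 0, 0, 0, 2, 1],
  [0, 0, 0, 0, 0, 0, 1],
])

```text
time_s: 4.9
position: [0.6784, -0.0059, 0.2826]
eef_rot: [0.064, 0.998, 0.001, 0.0]
force: [1.4, 0.7, -2.6]
opening: 0.0132
```

```bash
python3 -c "
from h import *
s,_,_=pose();print(s['ft_torque'])"
```

```text
t 4.9 grasp [678.5  -5.7 127.6] jaw az 82.7 toolz [ 0.001  0.002 -1.   ] F [ 1.4  0.7 -2.6] open 13.2
j [ 0.35  0.75 -0.62  1.78  0.58  0.8   0.88]
[ 0.2488245  -0.47650525 -0.81814025]
```

Request:
jog_arm([
  [0, 0, 0, 0, 0, 0, 0],
  [0, 0, 0, 0, 0, 0, 0],
  [0, 0, 0, 0, 0, 0, 0],
  [0, 0, 40, 0, 0, 0, 0],
  [0, 0, 40, 0, 0, 0, 0],
  [-30, 3, 20, 0, 0, 0, 0],
  [-30, 3, 0, 0, 0, -2.5, 0],
  [-30, 3, 0, 0, 0, 0, 0],
  [-19, 2, 0, 0, 0, 0, 0],
  [0, 0, 0, 0, 0, 0, 0],
  [0, 0, 0, 0, 0, 0, 0],
  [0, 0, 0, 0, 0, 0, 0],
])

```text
time_s: 5.9
position: [0.5697, 0.0051, 0.3831]
eef_rot: [0.084, 0.997, -0.0, 0.001]
force: [-0.2, -0.1, -0.5]
opening: 0.0853
```

```bash
python3 - <<'E'
from h import *
pose(); im,d,m,Rw,o=snap('top'); P0=pts(d,m,Rw,o); Z=P0[...,2]; rect(P0,(Z>.117)&(Z<.14)&(abs(P0[...,0]-.677)<.04)&(abs(P0[...,1])<.04),'knob')
a=cv2.resize(im[85:200,225:325],None,fx=3,fy=3)
im,d,m,Rw,o=snap('wrist'); P=pts(d,m,Rw,o); X,Y,Z=P[...,0],P[...,1],P[...,2]
hsv=cv2.cvtColor(im,cv2.COLOR_RGB2HSV)
rect(P,(Z>.02)&(Z<.032)&(X<.63)&(X>.5)&(abs(Y)<.08)&(hsv[...,1]<80),'tray walls')
rect(P,(Z>.125)&(Z<.14),'knob'); rect(P,(Z>.08)&(Z<.098),'roof')
c=np.zeros((384,820,3),np.uint8); c[:,:512]=im; c[:345,515:815]=a; save(cv2.resize(c,(800,375)),'w2')
E
```

```text
t 5.9 grasp [569.9   5.1 228.1] jaw az 80.4 toolz [ 0.002 -0.    -1.   ] F [-0.2 -0.1 -0.5] open 85.3
j [ 0.43  0.51 -0.72  1.96  0.45  0.83  0.87]
knob 0 [0. 0. 0. 0. 0.] z nan
tray walls 807 [589.4 -19.2 105.9  97.1  79.9] z 0.0262
knob 894 [677.7  -5.7  13.9  41.8  81.1] z 0.1321
roof 16348 [695.9  -8.5 170.3 118.1  80.8] z 0.0886
  return _methods._mean(a, axis=axis, dtype=dtype,
  ret = ret.dtype.type(ret / rcount)
```

View pics/w2.png

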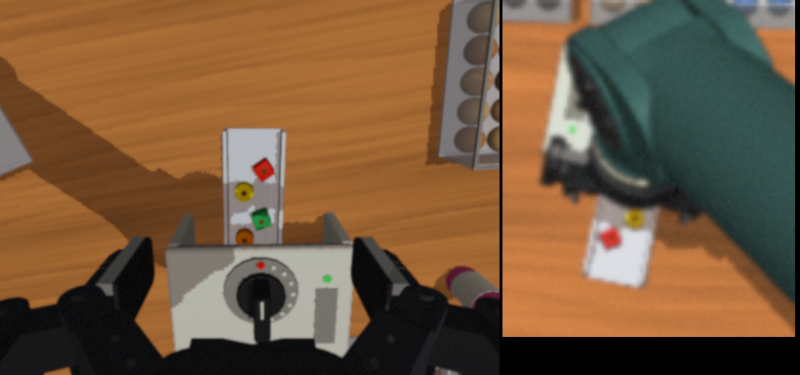

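```bash
python3 - <<'E'
from h import *
a=cv2.imread('pics/w1.png')[130:240,200:320]; b=cv2.imread('pics/w2.png')[240:350,200:320]
cv2.imwrite('pics/k.png',cv2.resize(np.hstack([a,b]),None,fx=3,fy=3,interpolation=cv2.INTER_CUBIC))
z=np.load('/tmp/top.npz')
E
```

```text
(no output)
```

View pics/k.png

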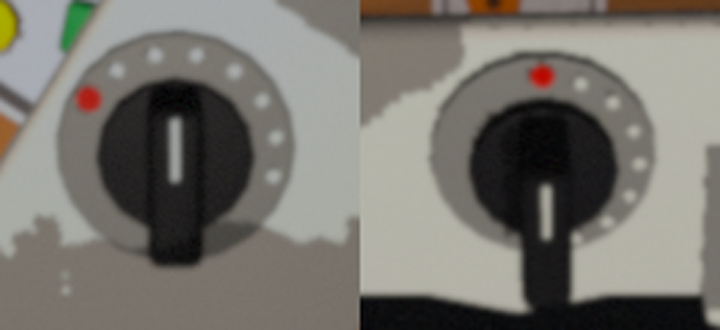

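```bash
python3 - <<'E'
from h import *
im,d,m,Rw,o=snap('wrist'); 
for u,v in((228.6,132),(292.5,132),(228.6,245),(291,245)): print(ray(m,Rw,o,u,v,.026).round(4))
P=pts(d,m,Rw,o); Z=P[...,2]; k=(Z>.021)&(Z<.03)
v,u=np.nonzero(k)
for b in((222,236),(284,300)):
    q=(u>b[0])&(u<b[1])&(v>128)&(v<235); p=P[v[q],u[q]]; print(len(p),p.min(0),p.max(0),np.degrees(np.polyfit(p[:,0],p[:,1],1)[0]),p.mean(0))
E
```

```text
[ 0.5382 -0.0181  0.026 ]
[0.5483 0.0416 0.026 ]
[ 0.6538 -0.0407  0.026 ]
[0.6648 0.0236 0.026 ]
447 [ 0.54025411 -0.03674349  0.02121389] [ 0.64265717 -0.01582845  0.02872408] -10.228412224696033 [ 0.58896755 -0.02606117  0.02594477]
450 [0.55062567 0.01925672 0.02117841] [0.65234966 0.04084673 0.02880937] -10.221835379623387 [0.59896296 0.03057025 0.02601007]
```

Request:
jog_arm([
  [-1, 1.5, -40, 0, 0, -0.5, 0],
  [0, 0, -40, 0, 0, 0, 0],
  [0, 0, -40, 0, 0, 0, 0],
  [0, 0, -40, 0, 0, 0, 0],
  [0, 0, -25, 0, 0, 0, 0],
  [0, 0, -18, 0, 0, 0, 0],
  [0, 0, 0, 0, 0, 0, 0.15],
  [0, 0, 0, 0, 0, 0, 0.3],
  [0, 0, 0, 0, 0, 0, 0.5],
  [0, 0, 0, 0, 0, 0, 0.5],
  [0, 0, 0, 0, 0, 0, 0.5],
  [0, 0, 0, 0, 0, 0, 0.5],
], force=40)

```text
time_s: 7.05
position: [0.5683, 0.0065, 0.1807]
eef_rot: [0.088, 0.996, 0.0, 0.001]
force: [-0.7, 0.5, -1.6]
opening: 0.0609
```

```bash
python3 -c "
from h import *
pose()"
```

```text
t 7.05 grasp [568.5   6.5  25.7] jaw az 79.9 toolz [ 0.002 -0.    -1.   ] F [-0.7  0.5 -1.6] open 60.9
j [ 0.23  0.78 -0.45  2.07  0.76  0.46  0.59]
```

Request:
jog_arm([
  [-5, 0.9, 0, 0, 0, 0, 0.5],
  [-10, 1.8, 0, 0, 0, 0, 0.5],
  [-12, 2.1, 0, 0, 0, 0, 0.5],
  [-12, 2.1, 0, 0, 0, 0, 0.5],
  [-12, 2.1, 0, 0, 0, 0, 0.5],
  [-12, 2.1, 0, 0, 0, 0, 0.5],
  [-12, 2.1, 0, 0, 0, 0, 0.5],
  [-12, 2.1, 0, 0, 0, 0, 0.5],
  [-12, 2.1, 0, 0, 0, 0, 0.5],
  [-10, 1.8, 0, 0, 0, 0, 0.5],
  [-5, 0.9, 0, 0, 0, 0, 0.5],
  [0, 0, 0, 0, 0, 0, 0.5],
])

```text
time_s: 8.05
position: [0.452, 0.0273, 0.18]
eef_rot: [0.087, 0.996, -0.0, -0.001]
force: [0.1, 0.9, -1.3]
opening: 0.0609
```

Request:
jog_arm([
  [0, 0, 0, 0, 0, 0, 0.5],
  [0, 0, 0, 0, 0, 0, 0.3],
  [0, 0, 0, 0, 0, 0, 0],
  [0, 0, 0, 0, 0, 0, 0],
  [0, 0, 0, 0, 0, 0, 0],
  [0, 0, 0, 0, 0, 0, 0],
  [0, 0, 40, 0, 0, 0, 0],
  [0, 0, 40, 0, 0, 0, 0],
  [0, 0, 40, 0, 0, 0, 0],
  [20, -3.5, 0, 0, 0, 0, 0],
  [0, 0, 0, 0, 0, 0, 0],
  [0, 0, 0, 0, 0, 0, 0],
])

```text
time_s: 9.05
position: [0.4748, 0.0228, 0.3002]
eef_rot: [0.089, 0.996, 0.0, 0.001]
force: [-0.9, 0.7, -0.6]
opening: 0.0852
```

```bash
python3 - <<'E'
from h import *
pose(); im,d,m,Rw,o=snap('wrist'); P=pts(d,m,Rw,o); X,Y,Z=P[...,0],P[...,1],P[...,2]
hsv=cv2.cvtColor(im,cv2.COLOR_RGB2HSV)
b=(hsv[...,0]>95)&(hsv[...,0]<130)&(hsv[...,1]>120)&(Z>.045)&(Z<.07)&(X<.66)&(abs(Y)<.1)
rect(P,b,'handle')
k=(Z>.021)&(Z<.03)&(X<.64)&(abs(Y)<.09)&(hsv[...,1]<80); rect(P,k,'walls')
save(im,'w3')
E
```

```text
t 9.05 grasp [475.1  22.8 145.2] jaw az 79.8 toolz [ 0.002  0.    -1.   ] F [-0.9  0.7 -0.6] open 85.2
j [ 0.34  0.52 -0.64  2.22  0.59  0.56  0.64]
handle 873 [579.9   4.   18.3  23.1  78.9] z 0.0579
walls 2701 [515.5  15.9  62.2 170.1  79.8] z 0.0262
```

View pics/w3.png

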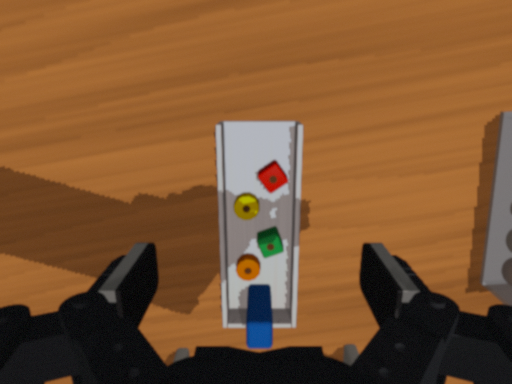

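Request:
jog_arm([
  [35, -6.2, 0, 0, 0, 0, 0],
  [35, -6.3, 0, 0, 0, 0, 0],
  [35, -6.3, 0, 0, 0, 0, 0.2],
  [0, 0, -30, 0, 0, 0, 0.3],
  [0, 0, -35, 0, 0, 0, 0.3],
  [0, 0, -29, 0, 0, 0, 0.3],
  [0, 0, 0, 0, 0, 0, 0.5],
  [0, 0, 0, 0, 0, 0, 0.7],
  [0, 0, 0, 0, 0, 0, 1],
  [0, 0, 0, 0, 0, 0, 1],
  [0, 0, 0, 0, 0, 0, 1],
  [0, 0, 0, 0, 0, 0, 1],
], force=110)

```text
time_s: 10.1
position: [0.5794, 0.0046, 0.2071]
eef_rot: [0.088, 0.996, 0.0, 0.001]
force: [0.3, 0.3, -1.2]
opening: 0.0181
```

Request:
jog_arm([
  [0, 0, 0, 0, 0, 0, 1],
  [0, 0, 3, 0, 0, 0, 1],
  [0, 0, 6, 0, 0, 0, 1],
  [0, 0, 10, 0, 0, 0, 1],
  [0, 0, 15, 0, 0, 0, 1],
  [0, 0, 15, 0, 0, 0, 1],
  [0, 0, 8, 0, 0, 0, 1],
  [0, 0, 3, 0, 0, 0, 1],
  [0, 0, 0, 0, 0, 0, 1],
])

```text
time_s: 10.85
position: [0.5792, 0.0045, 0.2667]
eef_rot: [0.088, 0.996, 0.0, 0.001]
force: [-0.0, -0.3, -2.1]
opening: 0.0184
```

```bash
python3 - <<'E'
from h import *
s,g,M=pose(); im,d,m,Rw,o=snap('wrist'); P=pts(d,m,Rw,o); save(im,'w4')
X,Y,Z=P[...,0],P[...,1],P[...,2]
for u in(222,240,290,298):
    print(u,[(int(1000*X[v,u]),int(1000*Y[v,u]),int(1000*Z[v,u])) for v in range(100,330,30) if d[v,u]>0])
E
```

```text
t 10.85 grasp [579.5   4.5 111.7] jaw az 79.9 toolz [ 0.002 -0.    -1.   ] F [-0.  -0.3 -2.1] open 18.4
j [ 0.34  0.67 -0.6   2.02  0.63  0.64  0.71]
222 [(513, -1, 64), (527, -4, 64), (542, -8, 64), (558, -11, 65), (574, -14, 64), (566, -7, 117), (565, -5, 140), (562, -2, 160)]
240 [(514, 6, 63), (529, 4, 65), (541, 2, 77), (556, 0, 77), (569, -3, 81), (568, -1, 115), (580, -3, 118), (677, -28, 0)]
290 [(519, 30, 62), (530, 27, 82), (548, 26, 63), (564, 23, 64), (581, 21, 63), (571, 18, 117), (574, 16, 131), (582, 14, 138)]
298 [(519, 34, 63), (531, 30, 82), (549, 30, 63), (565, 27, 63), (582, 25, 63), (571, 21, 117), (570, 18, 139), (565, 17, 161)]
```

View pics/w4.png

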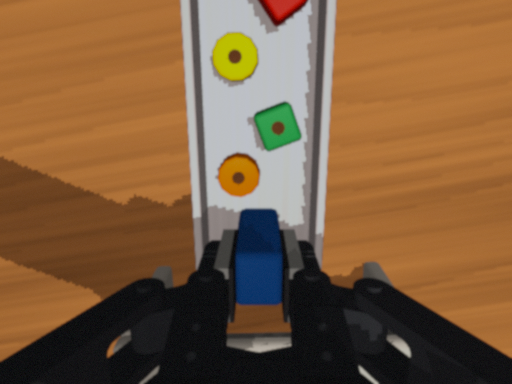

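Request:
jog_arm([
  [0, 0, 6, 0, 0, 0, 1],
  [0, 0, 14, 0, 0, 0, 1],
  [0, 0, 18, 0, 0, 0, 1],
  [0, -4, 12, 0, 0, -0.5, 1],
  [0, -10, 4, 0, 0, -1.4, 1],
  [0, -18, 0, 0, 0, -1.4, 1],
  [0, -25, 0, 0, 0, -1.4, 1],
  [0, -25, 0, 0, 0, -1.4, 1],
  [2, -25, 0, 0, 0, -1.4, 1],
  [2, -25, 0, 0, 0, -1.4, 1],
  [3, -25, 0, 0, 0, -1.4, 1],
  [3, -25, 0, 0, 0, -1.4, 1],
])

```text
time_s: 11.9
position: [0.5883, -0.18, 0.3195]
eef_rot: [0.191, 0.982, -0.0, -0.0]
force: [0.4, 0.5, -2.0]
opening: 0.0182
```

Request:
jog_arm([
  [3, -25, 0, 0, 0, -1.4, 1],
  [3, -25, 0, 0, 0, -1.4, 1],
  [3, -25, 0, 0, 0, -1.4, 1],
  [3, -25, 0, 0, 0, -1.4, 1],
  [3, -25, 0, 0, 0, -1.4, 1],
  [3, -25, 0, 0, 0, -1.4, 1],
  [3, -25, 0, 0, 0, -1.4, 1],
  [2, -22, 0, 0, 0, -1.4, 1],
  [1, -14, 0, 0, 0, -1, 1],
  [0, -6, 0, 0, 0, 0, 1],
  [0, 0, 0, 0, 0, 0, 1],
  [0, 0, 0, 0, 0, 0, 1],
])

```text
time_s: 12.9
position: [0.6127, -0.3934, 0.3194]
eef_rot: [0.292, 0.956, 0.001, -0.001]
force: [0.5, 0.4, -2.3]
opening: 0.0177
```

```bash
python3 - <<'E'
from h import *
s,g,M=pose(); im,d,m,Rw,o=snap('wrist'); P=pts(d,m,Rw,o); save(im,'w5'); np.save('/tmp/P5',P)
x=-np.cross(M[:,1],[0,0,1]); x=x if x[0]>0 else -x
print('mouth',(g-.152*x-[0,0,.0477]))
im,d,m,Rw,o=snap('top'); save(im,'t5')
E
```

```text
t 12.9 grasp [ 612.6 -393.2  164.4] jaw az 56.1 toolz [-0.001  0.002 -1.   ] F [ 0.5  0.4 -2.3] open 17.7
j [ 0.85  0.74 -0.55  1.64  0.47  0.9   1.09]
mouth [ 0.48654286 -0.30830745  0.11674228]
```

View pics/w5.png

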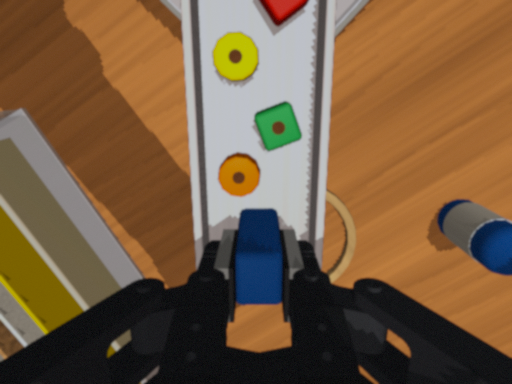

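```bash
cat > tilt.py <<'E'
from h import *
import sys
# tilt schedule (deg), mouth heights (m); prints TCP shifts keeping the mouth over one spot
def plan(th,mz,psi=-33.9,shift=0):
    e=np.array([np.cos(np.radians(psi)),np.sin(np.radians(psi))]); out=[];prev=None
    for a,z in zip(np.radians(th),mz):
        c,s=np.cos(a),np.sin(a)
        rr=152*c-47.7*s-155*s; zz=z+152*s+47.7*c+155*c
        q=np.array([*(e*rr),zz])
        if prev is not None: out.append((q-prev).round(1).tolist())
        prev=q
    return out
if __name__=='__main__':
    th=[0,3,8,14,20,26,32,38,44,50,56,62,66]; mz=[117,113,106,98,88,78,70,62,56,52,50,50,50]
    for o in plan(th,mz): print(o)
    print((-np.array([np.cos(np.radians(56.1)),np.sin(np.radians(56.1))])).round(3))
E
python3 tilt.py
```

```text
[-9.0, 6.0, 3.7]
[-15.7, 10.5, 4.5]
[-19.8, 13.3, 3.6]
[-20.7, 13.9, -1.0]
[-21.4, 14.4, -3.6]
[-21.8, 14.7, -4.4]
[-22.0, 14.8, -7.1]
[-22.0, 14.8, -7.9]
[-21.7, 14.6, -8.7]
[-21.1, 14.2, -9.4]
[-20.4, 13.7, -10.0]
[-13.1, 8.8, -8.1]
[-0.558 -0.83 ]
```

Request:
jog_arm([
  [-9, 6, 3.7, -1.67, -2.49, 0, 1],
  [-15.7, 10.5, 4.5, -2.79, -4.15, 0, 1],
  [-19.8, 13.3, 3.6, -3.35, -4.98, 0, 1],
  [-20.7, 13.9, -1, -3.35, -4.98, 0, 1],
  [-21.4, 14.4, -3.6, -3.35, -4.98, 0, 1],
])

```text
time_s: 13.42
position: [0.5267, -0.3356, 0.3276]
eef_rot: [0.285, 0.932, -0.063, 0.215]
force: [0.8, -2.5, -3.4]
opening: 0.018
```

```bash
cat >> h.py <<'E'
def mouth():
    s,g,M=pose(); # tray axes from tool: tray y = tool y, tray z = -tool z
    z=-M[:,2]; y=M[:,1]; x=np.cross(y,z)
    print('tilt',np.degrees(np.arcsin(x[2])).round(1),'mouth',((g-.152*x-.0477*z)*1000).round(1))
E
python3 -c "
from h import *
mouth()"
```

```text
t 13.42 grasp [ 583.2 -372.9  188.2] jaw az 56.1 toolz [ 0.364 -0.24  -0.9  ] F [ 0.8 -2.5 -3.4] open 18.0
j [ 0.65  0.52 -0.22  2.04  0.84  0.21  0.66]
tilt 25.9 mouth [ 487.2 -307.8   78.9]
```

```bash
python3 - <<'E'
import numpy as np
a=np.radians(25.9); rr=152*np.cos(a)-202.7*np.sin(a); print(rr)
ps=np.radians(-33.9-np.arange(0,81,16)) 
q=rr*np.c_[np.cos(ps),np.sin(ps)]; print((np.diff(q,axis=0)/4).round(2))
from h import *
im,d,m,Rw,o=snap('wrist'); P=pts(d,m,Rw,o); h=cv2.cvtColor(im,cv2.COLOR_RGB2HSV)
for n,lo,hi in(('red',0,5),('or',8,18),('ye',24,34),('gr',50,80)):
    k=(h[...,0]>=lo)&(h[...,0]<=hi)&(h[...,1]>170)&(h[...,2]>90); v,u=np.nonzero(k&(np.mgrid[:384,:512][1]>190)&(np.mgrid[:384,:512][1]<320)&(np.mgrid[:384,:512][0]<260)); print(n,len(u),u.mean() if len(u) else 0,v.mean() if len(u) else 0)
E
```

```text
48.19305989905416
[[-2.24 -2.5 ]
 [-2.84 -1.78]
 [-3.22 -0.93]
 [-3.35 -0.01]
 [-3.23  0.92]]
red 66 285.8333333333333 2.106060606060606
or 1256 246.0565286624204 163.20541401273886
ye 1540 244.82077922077923 39.673376623376626
gr 1090 287.5247706422018 112.75596330275229
```

Request:
jog_arm([
  [-1.1, -1.2, 0, 0, 0, -2, 1],
  [-1.1, -1.2, 0, 0, 0, -2, 1],
  [-1.1, -1.2, 0, 0, 0, -2, 1],
  [-1.1, -1.2, 0, 0, 0, -2, 1],
  [-1.1, -1.2, 0, 0, 0, -2, 1],
  [-1.1, -1.3, 0, 0, 0, -2, 1],
  [-1.1, -1.3, 0, 0, 0, -2, 1],
  [-1.1, -1.3, 0, 0, 0, -2, 1],
])

```text
time_s: 14.13
position: [0.5199, -0.3452, 0.3269]
eef_rot: [0.412, 0.884, -0.094, 0.2]
force: [0.1, -0.6, -2.1]
opening: 0.0182
```

```bash
python3 -c "
from h import *
mouth()"
```

```text
t 14.13 grasp [ 562.8 -396.5  187.1] jaw az 40.1 toolz [ 0.277 -0.331 -0.902] F [ 0.1 -0.6 -2.1] open 18.2
j [ 0.49  0.52 -0.02  2.04  0.81  0.25  0.42]
tilt 25.6 mouth [ 487.7 -307.4   78.4]
```

Request:
jog_arm([
  [-2.8, -1.8, 0, 0, 0, -4, 1],
  [-2.8, -1.8, 0, 0, 0, -4, 1],
  [-2.8, -1.8, 0, 0, 0, -4, 1],
  [-2.8, -1.8, 0, 0, 0, -4, 1],
  [-3.2, -0.9, 0, 0, 0, -4, 1],
  [-3.2, -0.9, 0, 0, 0, -4, 1],
  [-3.2, -0.9, 0, 0, 0, -4, 1],
  [-3.2, -0.9, 0, 0, 0, -4, 1],
])

```text
time_s: 14.8
position: [0.496, -0.3559, 0.3267]
eef_rot: [0.64, 0.736, -0.146, 0.166]
force: [-0.2, -0.2, -0.1]
opening: 0.018
```

Request:
jog_arm([
  [-3.3, 0, 0, 0, 0, -4, 1],
  [-3.3, 0, 0, 0, 0, -4, 1],
  [-3.3, 0, 0, 0, 0, -4, 1],
  [-3.3, 0, 0, 0, 0, -4, 1],
  [-3.2, 0.9, 0, 0, 0, -4, 1],
  [-3.2, 0.9, 0, 0, 0, -4, 1],
  [-3.2, 0.9, 0, 0, 0, -4, 1],
  [-3.2, 0.9, 0, 0, 0, -4, 1],
])

```text
time_s: 15.47
position: [0.4702, -0.3522, 0.3266]
eef_rot: [0.818, 0.531, -0.186, 0.119]
force: [0.3, -0.1, -1.5]
opening: 0.0179
```

```bash
python3 -c "
from h import *
mouth()"
```

```text
t 15.47 grasp [ 442.6 -413.   186.7] jaw az -24.0 toolz [-0.178 -0.392 -0.902] F [ 0.3 -0.1 -1.5] open 17.9
j [ 0.23  0.55  0.33  2.03  0.49  0.61 -0.32]
tilt 25.5 mouth [ 489.8 -306.3   78.2]
```

```bash
python3 - <<'E'
from tilt import plan
th=[25.5,28.5,33.5,39.5,45.5,51.5,57.5,63.5,67.5]; mz=[78,76,72,67,62,57,53,50,50]
for o in plan(th,mz,-114): print(o)
E
```

```text
[5.3, 11.9, 0.3]
[8.9, 20.1, -1.7]
[10.8, 24.2, -4.8]
[10.7, 24.1, -7.6]
[10.6, 23.7, -10.3]
[10.3, 23.1, -12.0]
[9.9, 22.2, -13.6]
[6.3, 14.2, -8.5]
```

Request:
jog_arm([
  [5.3, 11.9, 0.3, -2.74, 1.22, 0, 1],
  [8.9, 20.1, -1.7, -4.57, 2.03, 0, 1],
  [10.8, 24.2, -4.8, -5.48, 2.44, 0, 1],
  [10.7, 24.1, -7.6, -5.48, 2.44, 0, 1],
])

```text
time_s: 15.8
position: [0.506, -0.2722, 0.3136]
eef_rot: [0.773, 0.502, -0.326, 0.212]
force: [0.9, -0.3, -2.9]
opening: 0.0181
```

```bash
python3 -c "
from h import *
mouth()"
```

```text
t 15.8 grasp [ 461.  -373.7  205.5] jaw az -24.0 toolz [-0.29  -0.655 -0.698] F [ 0.9 -0.3 -2.9] open 18.1
j [-0.15  0.67  0.57  2.06  0.73  0.72 -0.7 ]
tilt 45.8 mouth [ 490.3 -308.1   63.3]
```

Well within range; finish the tilt and shake slightly.

Request:
jog_arm([
  [10.6, 23.7, -10.3, -5.48, 2.44, 0, 1],
  [10.3, 23.1, -12, -5.48, 2.44, 0, 1],
  [9.9, 22.2, -13.6, -5.48, 2.44, 0, 1],
  [6.3, 14.2, -8.5, -3.65, 1.63, 0, 1],
  [0, 0, 0, 0, 0, 0, 1],
  [0, 0, 0, 0, 0, 0, 1],
  [0, 0, 0, 0, 0, 0, 1],
  [0, 0, 0, 0, 0, 0, 1],
])

```text
time_s: 16.47
position: [0.5409, -0.1925, 0.2699]
eef_rot: [0.698, 0.451, -0.467, 0.302]
force: [-0.1, -0.2, -1.5]
opening: 0.0181
```

```bash
python3 - <<'E'
from h import *
mouth(); im,d,m,Rw,o=snap('wrist'); i2=snap('top')[0]; i3=snap('scene')[0]
c=np.zeros((384,512*3,3),np.uint8); c[:,:512]=im; c[:,512:1024]=cv2.resize(i2[150:246,315:443],(512,384)); c[:,1024:]=cv2.resize(i3[150:246,90:218],(512,384))
save(cv2.resize(c,(800,200)),'w6'); save(im,'w6full')
E
```

```text
t 16.47 grasp [ 482.1 -323.2  210.8] jaw az -24.2 toolz [-0.38  -0.843 -0.381] F [-0.1 -0.2 -1.5] open 18.1
j [-0.39  0.88  0.68  2.04  0.81  0.93 -0.93]
tilt 67.6 mouth [ 487.8 -310.6   52.1]
```

View pics/w6.png

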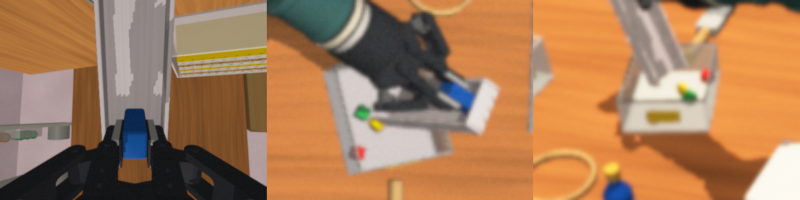

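Request:
jog_arm([
  [0, 0, 10, 0, 0, 0, 1],
  [0, 0, 25, 0, 0, 0, 1],
  [0, 0, 25, 0, 0, 0, 1],
  [0, 0, 25, 0, 0, 0, 1],
  [0, 0, 15, 0, 0, 0, 1],
  [0, 0, 0, 0, 0, 0, 1],
])

```text
time_s: 17.12
position: [0.5417, -0.1926, 0.3725]
eef_rot: [0.698, 0.45, -0.466, 0.304]
force: [-0.5, 0.4, -1.8]
opening: 0.0177
```

```bash
cat > beads.py <<'E'
from h import *
def beads():
    for cam in('top','scene'):
        im,d,m,Rw,o=snap(cam); P=pts(d,m,Rw,o); h=cv2.cvtColor(im,cv2.COLOR_RGB2HSV)
        reg=(abs(P[...,0]-.48)<.11)&(abs(P[...,1]+.309)<.1)&(P[...,2]<.06)
        for n,lo,hi in(('red',0,4),('or',8,18),('ye',24,34),('gr',45,80)):
            k=reg&(h[...,0]>=lo)&(h[...,0]<=hi)&(h[...,1]>(200 if n=='or' else 150))&(h[...,2]>100)
            print(cam,n,k.sum(),np.nanmedian(P[k],axis=0).round(3) if k.sum() else '')
    return
E
python3 - <<'E'
from beads import *
mouth(); beads()
E
```

```text
t 17.12 grasp [ 483.3 -323.5  313.4] jaw az -24.2 toolz [-0.377 -0.844 -0.381] F [-0.5  0.4 -1.8] open 17.7
j [-0.43  0.71  0.73  2.01  0.82  1.06 -0.8 ]
tilt 67.6 mouth [ 489.7 -311.2  154.7]
top red 9 [ 0.426 -0.275  0.024]
top or 7 [ 0.538 -0.314  0.028]
top ye 21 [ 0.464 -0.297  0.026]
top gr 16 [ 0.48  -0.278  0.024]
scene red 11 [ 0.43  -0.273  0.02 ]
scene or 0 
scene ye 10 [ 0.472 -0.294  0.023]
scene gr 9 [ 0.487 -0.279  0.023]
```

```bash
python3 - <<'E'
from tilt import plan
th=[67.6]+[67.6-6.76*i for i in range(1,11)]
for o in plan(th,[155]*11,-114): print(o)
E
```

```text
[-10.8, -24.2, 13.7]
[-11.4, -25.5, 10.5]
[-11.8, -26.5, 7.1]
[-12.1, -27.1, 3.7]
[-12.2, -27.3, 0.2]
[-12.1, -27.1, -3.4]
[-11.8, -26.6, -6.8]
[-11.4, -25.7, -10.2]
[-10.9, -24.4, -13.4]
[-10.1, -22.8, -16.5]
```

Request:
jog_arm([
  [-6.9, 8.1, 0, 6.18, -2.75, 0, 1],
  [-6.9, 8.1, 0, 6.18, -2.75, 0, 1],
  [-6.9, 8.1, 0, 6.18, -2.75, 0, 1],
  [-6.9, 8.1, 0, 6.18, -2.75, 0, 1],
  [-6.9, 8.1, 0, 6.18, -2.75, 0, 1],
  [-6.9, 8.1, 0, 6.18, -2.75, 0, 1],
  [-6.9, 8.1, 0, 6.18, -2.75, 0, 1],
  [-6.9, 8.1, 0, 6.18, -2.75, 0, 1],
  [-6.9, 8.1, 0, 6.18, -2.75, 0, 1],
  [-6.9, 8.1, 0, 6.18, -2.75, 0, 1],
  [0, 0, 0, 0, 0, 0, 1],
  [0, 0, 0, 0, 0, 0, 1],
])

```text
time_s: 18.22
position: [0.4717, -0.1109, 0.3675]
eef_rot: [0.839, 0.544, -0.003, -0.001]
force: [0.9, -0.1, -1.6]
opening: 0.0178
```

```bash
python3 - <<'E'
from beads import *
mouth(); beads()
im,d,m,Rw,o=snap('wrist'); i2=snap('top')[0]; i3=snap('scene')[0]
c=np.zeros((384,512*3,3),np.uint8); c[:,:512]=im; c[:,512:1024]=cv2.resize(i2[150:246,315:443],(512,384),interpolation=cv2.INTER_CUBIC); c[:,1024:]=cv2.resize(i3[150:246,90:218],(512,384),interpolation=cv2.INTER_CUBIC)
save(cv2.resize(c,(800,200),interpolation=cv2.INTER_AREA),'w7')
E
```

```text
t 18.22 grasp [ 470.8 -111.   212.5] jaw az -24.1 toolz [-0.006 -0.001 -1.   ] F [ 0.9 -0.1 -1.6] open 17.8
j [ 0.03  0.35  0.14  2.18 -0.08  0.62 -0.2 ]
tilt 0.2 mouth [532.5  27.7 164.3]
top red 0 
top or 0 
top ye 0 
top gr 0 
scene red 12 [ 0.43  -0.272  0.022]
scene or 0 
scene ye 10 [ 0.472 -0.294  0.022]
scene gr 9 [ 0.488 -0.277  0.023]
```

View pics/w7.png

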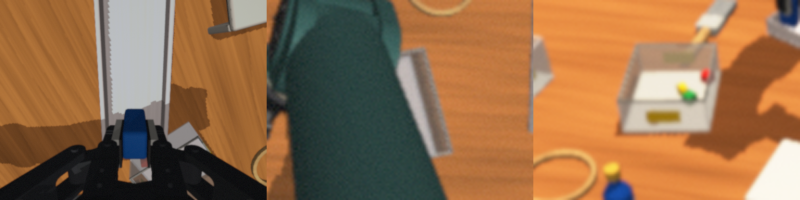

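Request:
jog_arm([
  [0, 0, -30, 0, 0, 0, 1],
  [0, 0, -35, 0, 0, 0, 1],
  [0, 0, -35, 0, 0, 0, 1],
  [0, 0, -30, 0, 0, 0, 1],
  [0, 0, -15, 0, 0, 0, 1],
  [0, 0, -8, 0, 0, 0, 1],
  [0, 0, -4, 0, 0, 0, 1],
  [0, 0, 0, 0, 0, 0, 1],
  [0, 0, 0, 0, 0, 0, 1],
])

```text
time_s: 19.22
position: [0.4736, -0.1099, 0.2123]
eef_rot: [0.838, 0.545, -0.0, 0.0]
force: [0.1, -1.4, -1.2]
opening: 0.0181
```

```bash
python3 - <<'E'
from h import *
mouth(); im,d,m,Rw,o=snap('wrist'); P=pts(d,m,Rw,o); print(P[10:200:40,256].round(4)); print(P[150,[100,400]].round(4)); save(im,'w8')
E
```

```text
t 19.22 grasp [ 473.6 -110.    57.3] jaw az -23.9 toolz [ 0.    -0.001 -1.   ] F [ 0.1 -1.4 -1.2] open 18.1
j [ 0.09  0.63  0.06  2.26 -0.14  0.25 -0.14]
tilt 0.0 mouth [535.3  28.9   9.5]
[[ 0.5153 -0.0144  0.009 ]
 [ 0.5083 -0.0301  0.0102]
 [ 0.5009 -0.0465  0.0099]
 [ 0.4931 -0.064   0.011 ]
 [ 0.4846 -0.083   0.0092]]
[[ 4.118e-01 -4.090e-02  1.000e-04]
 [ 5.584e-01 -1.060e-01  1.000e-03]]
```

Request:
jog_arm([
  [0, 0, -2, 0, 0, 0, 1],
  [0, 0, -2, 0, 0, 0, 1],
  [0, 0, -1.2, 0, 0, 0, 1],
  [0, 0, 0, 0, 0, 0, 1],
  [0, 0, 0, 0, 0, 0, 1],
])

```text
time_s: 19.68
position: [0.4731, -0.1101, 0.2068]
eef_rot: [0.839, 0.545, -0.0, -0.0]
force: [-0.5, -0.1, 2.0]
opening: 0.0181
```

Request:
jog_arm([
  [0, 0, 0, 0, 0, 0, 0.7],
  [0, 0, 0, 0, 0, 0, 0.6],
  [0, 0, 0, 0, 0, 0, 0.5],
  [0, 0, 0, 0, 0, 0, 0.5],
  [0, 0, 10, 0, 0, 0, 0.5],
  [0, 0, 35, 0, 0, 0, 0.4],
  [0, 0, 40, 0, 0, 0, 0.3],
  [0, 0, 40, 0, 0, 0, 0.3],
  [0, 0, 40, 0, 0, 0, 0],
  [0, 0, 30, 0, 0, 0, 0],
  [0, 0, 0, 0, 0, 0, 0],
  [0, 0, 0, 0, 0, 0, 0],
])

```text
time_s: 20.68
position: [0.473, -0.1101, 0.404]
eef_rot: [0.839, 0.545, 0.002, 0.001]
force: [-0.5, 0.4, -0.5]
opening: 0.0852
```

```bash
python3 - <<'E'
from h import *
s,g,M=pose(); im,d,m,Rw,o=snap('wrist'); P=pts(d,m,Rw,o); save(im,'w9'); Z=P[...,2]
h=cv2.cvtColor(im,cv2.COLOR_RGB2HSV)
rect(P,(Z>.021)&(Z<.031)&(abs(P[...,0]-.5)<.12)&(abs(P[...,1]+.04)<.13),'walls')
rect(P,(Z>.053)&(Z<.063)&(h[...,0]>95)&(h[...,0]<130)&(h[...,1]>120),'handle'); print('camdir',M[:,0].round(2))
E
```

```text
t 20.68 grasp [ 473.7 -110.1  249. ] jaw az -24.0 toolz [ 0.004 -0.    -1.   ] F [-0.5  0.4 -0.5] open 85.2
j [ 0.    0.3   0.16  2.14 -0.07  0.7  -0.2 ]
walls 1730 [499.1 -52.  166.7  62.1  66.1] z 0.0262
handle 455 [ 472.4 -111.2   22.3   18.1   65.6] z 0.0581
camdir [0.41 0.91 0.  ]
```

Request:
jog_arm([
  [0, 30, 5, 0, 0, 0, 0],
  [0, 30, 5, 0, 0, 0, 0],
  [0, 30, 5, 0, 0, 0, 0],
  [0, 30, 5, 0, 0, 0, 0],
  [0, 30, 5, 0, 0, 0, 0],
  [0, 30, 5, 0, 0, 0, 0],
  [0, 30, 5, 0, 0, 0, 0],
  [0, 30, 5, 0, 0, 0, 0],
  [0, 0, 0, 0, 0, 0, 0],
  [0, 0, 0, 0, 0, 0, 0],
])

```text
time_s: 21.57
position: [0.4722, 0.1318, 0.44]
eef_rot: [0.837, 0.547, -0.002, -0.001]
force: [0.2, -1.2, -0.6]
opening: 0.0855
```

```bash
python3 - <<'E'
from beads import *
pose(); beads()
i2,d,m,Rw,o=snap('top'); P=pts(d,m,Rw,o); z=np.load('/tmp/top.npz'); u=np.mgrid[:384,:512][1]; v=np.mgrid[:384,:512][0]
Z=P[...,2]; q=(u>335)&(u<412)&(v>165)&(v<240)
rect(P,q&(Z>.045)&(Z<.075),'bin rim')
dz=np.abs(i2.astype(int)-z['im']).sum(2)>90; 
for n,b in dict(hoop=(375,420,118,162),blue=(345,372,98,128),pink=(180,205,90,120),brush=(365,390,235,310),full=(142,205,148,212),tin=(110,155,235,275),lime=(120,145,115,145)).items():
    print(n,dz[b[2]:b[3],b[0]:b[1]].mean().round(3))
# raised points inside bin
k=q&(Z>.012)&(Z<.04); print('inside',P[k].round(3)[:40:2].tolist())
c=np.zeros((600,800,3),np.uint8); c[:,:]=0
c[:300,:400]=cv2.resize(i2[160:244,332:444],(400,300),interpolation=cv2.INTER_CUBIC); c[:300,400:]=cv2.resize(i2,(400,300)); c[300:,:400]=cv2.resize(cv2.imread('pics/w9.png')[...,::-1],(400,300)); c[300:,400:]=cv2.resize(snap('scene')[0][150:234,100:212],(400,300),interpolation=cv2.INTER_CUBIC); save(c,'fin')
E
```

```text
t 21.57 grasp [471.5 131.7 285. ] jaw az -23.7 toolz [-0.004 -0.001 -1.   ] F [ 0.2 -1.2 -0.6] open 85.5
j [-0.42  0.25  0.07  2.09 -0.03  0.8  -0.75]
top red 9 [ 0.426 -0.275  0.025]
top or 10 [ 0.539 -0.314  0.026]
top ye 18 [ 0.464 -0.297  0.026]
top gr 19 [ 0.479 -0.279  0.024]
scene red 12 [ 0.429 -0.273  0.022]
scene or 0 
scene ye 10 [ 0.472 -0.294  0.022]
scene gr 8 [ 0.486 -0.28   0.022]
bin rim 537 [ 479.6 -308.5  150.7  133.    12.7] z 0.0612
hoop 0.0
blue 0.0
pink 0.0
brush 0.295
full 0.477
tin 0.0
lime 0.0
inside [[0.56, -0.339, 0.04], [0.562, -0.348, 0.032], [0.561, -0.351, 0.04], [0.559, -0.333, 0.032], [0.56, -0.341, 0.026], [0.563, -0.352, 0.013], [0.56, -0.352, 0.03], [0.556, -0.319, 0.031], [0.557, -0.327, 0.024], [0.559, -0.335, 0.018], [0.558, -0.354, 0.024], [0.551, -0.298, 0.039], [0.553, -0.307, 0.031], [0.554, -0.315, 0.023], [0.557, -0.325, 0.012], [0.555, -0.354, 0.022], [0.552, -0.354, 0.039], [0.548, -0.287, 0.036], [0.55, -0.296, 0.026], [0.552, -0.305, 0.016]]
```

View pics/fin.png

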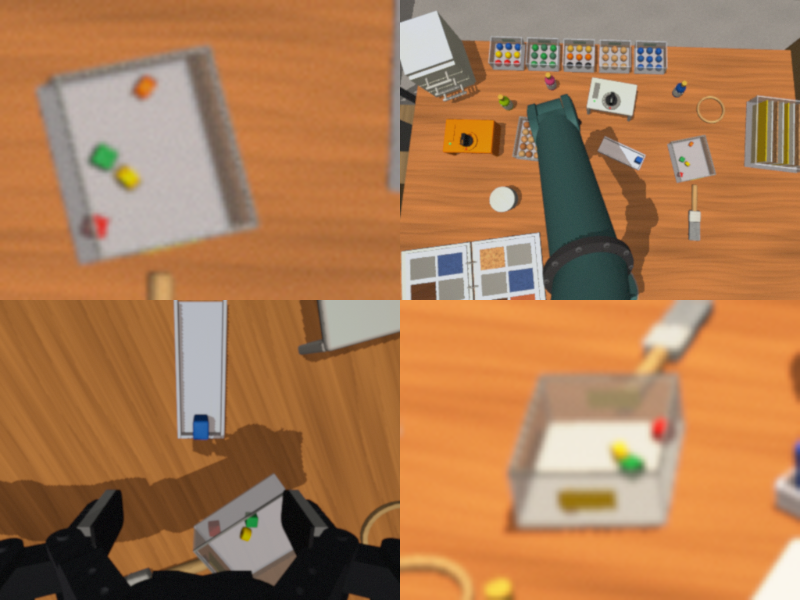

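```bash
python3 -c "
from h import *
r.job_done(); pose()"
```

```text
the job is handed in; nothing more can be done
the job is handed in; nothing more can be done
```

The job is done and handed in at about 22 s of the 72 s allowed.

- **Knob:** I turned it anticlockwise about 58° until it met the stop, with 0.8 N m of reaction. Its bar now reads 81.1° against the lamp's 80.8°, with the white line at the red dot.
- **Tray out:** I slid the tray out about 115 mm by its walls, so its tail lay about 35 mm clear of the lamp. I left it on the table and let go.
- **Tipping:** I took the tray again by the blue handle and tipped it into the yellow-label bin. Tilting straight outward ran close to a joint limit at 26°, so I swung the tray round over the bin and finished the tilt to 68°.
- **Tray down:** It stands flat and right way up at about (0.50, -0.05), with its wall tops at 26 mm. The arm has let go and is clear.

**Last checks:**
- The top camera shows all four beads in the bin, and the tray looks empty in the wrist view.
- The bin has not moved (under 1 mm) and is still standing.
- The hoop, tin and three bottles show no change in the top image.

**Disagreements and gaps:**
- The scene camera did not show the orange bead. It lies by the bin wall nearest that camera, and only the top view shows it.
- The image comparison flagged the full bin and the brush. I put this down to the arm covering the full bin and to its shadow at the brush. I did not measure either one again, but nothing went near them.

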